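Put the probe back on the water bath and hold in its recessed cut-out reset

TASK

The safety cut-out of the small empty water bath has tripped because its clip-on temperature probe was left off. Squeeze the probe's sprung clip open, push it down upright over the front wall of the steel tank as far as it will go, white pod outside and steel jaw inside the tank, and let it go so that it grips by itself; then take the black-handled stylus, reach its steel rod through the yellow-ringed hole in the front of the control box and press the red reset button behind it fully in. Finish while you are still holding the button in with the stylus, and leave the vials, the beaker and the brown bottles standing where they are.

Things in the scene. Friction and masses are not known exactly. Their poses are not given: they have to be found in the camera images.
- bath: small white laboratory water bath, 164 x 234 x 106 mm, fixed to the worktop; an open steel tank on its left (+y) and a closed control box with a grey front panel on its right (-y). Origin under the middle of the bath, z up, front to -x (towards the robot), +y to the left
- tank_edge (a point): middle of the top edge of the tank's front wall, 104 mm above the worktop; axes as the bath's. Upright steel sheet 4 mm thick (this point is midway through it), 136 mm long in y. The tank behind is open, 128 mm in x, 80 mm deep. In front, the casing ends 44 mm below the edge and stands 10 mm out from it. The control box, as high as the edge, begins 72 mm to the right (-y)
- probe: clip-on probe standing on the worktop, jaws down, 80 mm high, 95 g: white pod (x -24 to 0 mm, 34 mm wide, 80 mm high), behind it (+x) a sprung lever with a steel jaw below and a blue tail above. Origin at the underside of the pod's inner face, z up. The tail leans outward, top outer edge at x = +30 mm, z = 77 mm: 54 mm from the pod's outer face
- probe_throat (a point): point on the probe at x = 2 mm, z = 36 mm, just under the black bridge between pod and lever: here lies the top edge of a 4 mm wall when the clip is pushed fully down and the pod rests on the wall; axes as the probe's. The throat is 11 mm wide here (x 0 to 11 mm); squeezed open, the mouth at the bottom is 14 mm wide (x 0 to 14 mm)
- probe_pod (a point): middle of the white pod's thickness, 36 mm above its underside (x = -12 mm on the probe)
- probe_jaw (a joint): angle of the probe's lever: 0 shut, 0.38 rad at its stop, about 0.1 when gripping a 4 mm wall with some 4 N. Squeezing the blue tail towards the pod, 50 to 77 mm above the underside (about 6 N), opens the jaw; at the stop the tail stands parallel to the pod, outer faces at x = +16 and -24 mm (40 mm apart)
- stylus: stylus (blunt seeker) lying on the worktop, 130 mm long, 35 g: black handle 11 x 11 x 80 mm with square section, then a steel rod 5 mm in diameter and 50 mm long with a round end. Origin under the middle of the handle; +x runs along it towards the rod, z up; its axis lies 5.5 mm above the origin
- stylus_tip (a point): round end of the stylus's steel rod, 90 mm ahead (+x) of the stylus's origin and 5.5 mm above its underside
- reset_hole (a point): centre of the mouth of the round reset hole, in the plane of the grey front panel of the control box, 54 mm above the worktop, ringed in yellow; axes as the bath's, so +x points straight into the hole. The hole is 12 mm in diameter with a small countersink, through a panel 8 mm thick; the red button's face (17 mm in diameter) lies 16 mm behind the panel's front face
- reset_button (a joint): how far the red reset button is pressed in (along the bath's +x): 0 out, 0.006 m fully in against its stop; it springs back; 2 N starts it, 5 N holds it fully in
- microscope: tall white microscope, fixed, on the left of the worktop between the arm's start pose and the work: within about 0.17 m of its origin (under its middle) in x and 0.14 m in y, higher than 0.35 m. Keep the hand and arm clear of it: draw in towards the robot before swinging past
- vial_0: sample vial, 23 x 23 x 51 mm, red cap, origin under its middle; leave it alone
- vial_1: sample vial, 23 x 23 x 51 mm, green cap, origin under its middle; leave it alone
- beaker_b: small glass beaker, 51 x 51 x 55 mm, origin under its middle; leave it alone
- bottle_bench_0: brown bottle with a white cap, 35 x 35 x 71 mm, origin under its middle; leave it alone
- bottle_bench_2: brown bottle with a white cap, 35 x 35 x 71 mm, origin under its middle; leave it alone

How it is judged:
By the outcome, as a careful person would: the job done as asked, in the order asked, and still so for the second after the job is handed in, while the arm keeps its last pose, push and grip.
It also fails if it takes over 54 s, if anything falls off the work surface, if the arm or the gripper's body presses on something with over 40 N, if the wrist force passes 120 N, or if a joint passes its speed limit or range.

ROBOT

A 6-joint arm with a two-finger parallel gripper is mounted at the origin on a cart in front of the work surface, level with it; the furniture and walls round the work are solid. World frame = base frame: x ahead of the robot, y to its left, z up, the work surface at z = 0. Lengths are in m, angles in rad, forces in N, time in s.
With the tool pointing down it reaches from about 0.375 to 0.9 m from the base axis. Payload 3.1 kg.
Tool frame: the origin (TCP) lies between the finger pads; the fingertips stand manip.finger_overhang ahead of it and the grasp point (between the pads) lies 5 mm behind it (manip.finger_overhang is the distance from the TCP to the fingertips, in m); z points along the fingers, y is the line along which they close (so a half turn about z gives the same grasp; the last joint's range is limited). The gripper opens to 85 mm and grips with 20 to 120 N. Pads are 22 mm wide; open, the fingers measure 114 mm over their backs; the gripper's body (76 mm by 85 mm) begins 54 mm behind the grasp point. The pads swing forward as they close: fully open they stand 13 mm farther back than shut.
Start: joints at [0.957, 0.527, 1.433, -0, 1.181, -0.178], TCP at [0.264, 0.567, 0.245] pointing down, gripper open.
Joint ranges: [-3.08, 3.08], [-0.75, 2.2], [0.22, 2.44], [-1.43, 4.57], [0, 2.65], [-2.85, 2.85]. Speed limits (rad/s): [2.79, 2.79, 3.14, 3.14, 3.14, 3.14].

INTERFACE

Orientations are given as a unit quaternion [x, y, z, w].
In Python, from station import manip gives the robot as it stands.
- The arm moves only by the tool drive_tool, never from a script. Its argument "plan" is a list of rows, each a list of 7 numbers: the shift along the tool's x, y, z in m, then the turn, a rotation vector about the tool's x, y, z in degrees, then the opening, from -1 (shut) to 1 (fully open). In form: [[x, y, z, wx, wy, wz, gripper], ...]. A call has 1 to 10 rows; each row shifts and turns the commanded pose from where the row before left it, along the tool's axes as they then stand; what a row does not reach is not made up. A row lasts 1/10 s, in which the tool goes at most 50 mm and 8.59 degrees, less where a joint would pass 70% of its speed; a pose out of reach is approached as far as the arm can. A call is refused whole if a number of a shift passes 0.05 or a number of a turn 8.59, either way. A call with a gripper value outside its range is refused whole. The fingers move at their own pace and stop on an object; "newtons" is the grip in N (left out, the last holds). Time passes only in rows, so rows that do not move let the fingers close. It gives the time, the measured TCP pose, the force, the opening and the grip force at its end, in the units of the state.
- manip.sense(): the state, without advancing time (a new reading comes with each control period).
- manip.snapshot(name): name is "scene" or "side" or "wrist"; returns a dict with "image" (400x640x3 uint8, red, green, blue), "z_map" (400x640 float32, m along the optical axis (not along the pixel's ray), 0 where there is no reading), "fov_y" (degrees; the focal length in pixels is half the picture's height over the tangent of half this angle, whatever the lens; pixels are square), "cx", "cy" (the principal point, pixels), "k1" (the pictures are not rectified: a ray, as slopes to the right and down, at radius r is drawn at 1 + k1 r^2 times it, then the intrinsics apply), "extrinsics" (4x4, takes a point from camera to world coordinates); the wrist camera has in their place "mount" (4x4, takes a point from camera to tool coordinates, whose origin is the TCP and whose axes are the flange's). Camera axes: x right, y up, looking along -z (the intrinsics and any distortion apply to the point x, -y, -z); pixel columns grow to the right and rows downward; lengths in m; the calibration is good to about 2 mm. A picture is of the moment at which its call begins: read the wrist's pose just before it.
- manip.sign_off(): hands the job in; it is judged then, once.
The state is a dict: "t": time; "q": joint angles; "qd": joint speeds; "tau": joint torques, N m; "tcp_pos": TCP position; "tool_rot": TCP orientation; "force": force on the tool from outside, world axes, zero at the start; "ft_torque": the same for the moment, N m; "finger_gap": opening from 0.0 (shut) to 1.0 (fully open); "gripper_force": force on a finger pad.
Only numpy, scipy, OpenCV 4.12 (cv2) and the standard library are available. Lean on these libraries where they do the work, as an engineer would, in place of code of your own. Each camera call takes 0.05 s, during which the arm holds its last target. There are 200 camera calls.

## Working session

There is one attempt and no reset: what is moved stays moved. The work goes in short steps, Python scripts to look and compute and a tool call to move; the robot and the scene stay as the last step left them, time stands still between calls to the robot, and variables do not carry over. Pictures are saved under pics/ and viewed, at most 10 in all, crops included, and the job is handed in when it is done.

Besides the shell and the picture viewer there is one more tool, called after "Request:" in YAML: its name, and indented under it one key for each argument. drive_tool: Moves the arm, as the interface text tells. Its arguments: {"type":"object","properties":{"plan":{"type":"array"},"newtons":{"type":"number"}},"required":["plan"]}

```bash
ls; mkdir -p pics; cat > h.py <<'E'
import numpy as np, cv2
from station import manip
from scipy.spatial.transform import Rotation as R
def snap(n):
    s=manip.sense(); d=manip.snapshot(n)
    if 'extrinsics' in d: T=np.array(d['extrinsics'])
    else:
        B=np.eye(4);B[:3,:3]=R.from_quat(s['tool_rot']).as_matrix();B[:3,3]=s['tcp_pos'];T=B@np.array(d['mount'])
    d['T']=T; return d
def rays(d,uv):
    f=200/np.tan(np.radians(d['fov_y'])/2)
    p=(np.atleast_2d(uv).astype(float)-[d['cx'],d['cy']])/f
    q=p.copy()
    for _ in range(20): q=p/(1+d['k1']*(q**2).sum(1,keepdims=True))
    return np.c_[q[:,0],-q[:,1],-np.ones(len(q))]
def pts(d,uv):  # via depth
    uv=np.atleast_2d(uv); r=rays(d,uv); z=d['z_map'][uv[:,1].astype(int),uv[:,0].astype(int)]
    return (r*z[:,None])@d['T'][:3,:3].T+d['T'][:3,3]
def plane(d,uv,h):
    r=rays(d,uv)@d['T'][:3,:3].T; o=d['T'][:3,3]
    return o+r*((h-o[2])/r[:,2])[:,None]
def cloud(d):
    v,u=np.mgrid[:400,:640]; P=pts(d,np.c_[u.ravel(),v.ravel()]).reshape(400,640,3)
    P[d['z_map']==0]=np.nan; return P
def save(d,name,crop=None,k=1):
    im=d['image'][:,:,::-1]
    if crop: a,b,c,e=crop; im=im[c:e,a:b]
    cv2.imwrite('pics/'+name,cv2.resize(im,None,fx=k,fy=k))
E
python3 - <<'E'
from h import *
ims=[]
for n in ['scene','side']:
    d=snap(n); save(d,n+'0.png'); print(n,d['T'].round(3).tolist(),d['fov_y'],d['k1'])
s=manip.sense();print(s, manip.finger_overhang)
E
```

```text
pics
scene [[0.571, 0.581, -0.58, -0.283], [-0.821, 0.417, -0.39, -0.548], [0.015, 0.699, 0.715, 1.134], [0.0, 0.0, 0.0, 1.0]] 50.761400890344824 0.03542793683772105
side [[-0.956, 0.152, -0.251, 0.257], [-0.293, -0.463, 0.836, 1.002], [0.011, 0.873, 0.487, 0.653], [0.0, 0.0, 0.0, 1.0]] 50.7916527774934 0.031194280505856382
{'t': 0.1, 'q': array([ 9.56497600e-01,  5.28342059e-01,  1.43377327e+00,  5.35139523e-06,
        1.18139448e+00, -1.78535805e-01]), 'qd': array([ 0.00160026, -0.0007652 , -0.00322572,  0.00078268,  0.00034447,
        0.00021983]), 'tau': array([-3.16051119e-04, -4.43304169e+01, -1.78586179e+01, -2.67310652e-04,
        3.94256655e-03,  5.70694169e-06]), 'tcp_pos': array([0.26344739, 0.56608765, 0.24445086]), 'tool_rot': array([ 2.16162553e-01,  9.76356918e-01, -8.83287956e-04, -3.72405947e-04]), 'force': array([-0.56549048,  0.57095437,  0.28667833]), 'ft_torque': array([0.01011582, 0.00803569, 0.03533701]), 'gripper_force': 0.0, 'finger_gap': 0.998550589729069} 0.014
```

View pics/scene0.png

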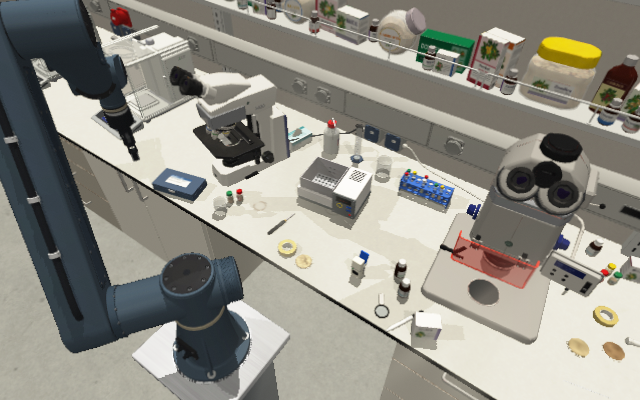

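View pics/side0.png

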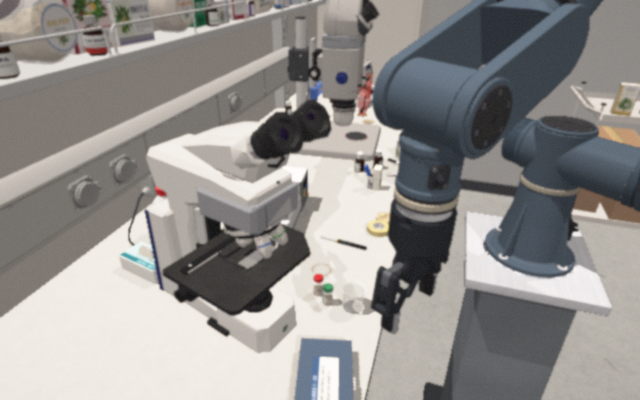

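The scene view shows the bath around (335,187), the stylus at (281,224), the probe at (360,264), bottles at (400,268) and (404,288), and the microscope at (235,130). The side view shows the stylus at (345,243), with the bath hidden behind the microscope.

```bash
python3 - <<'E'
from h import *
d=snap('scene'); save(d,'s1.png',(260,420,150,310),5) if 0 else save(d,'s1.png',(260,420,150,300),5)
P=cloud(d)
for n,u,v in [('probe',360,264),('b1',400,266),('b2',404,288),('sty',281,224),('bathfront',322,203),('vial',239,193),('beaker',219,203),('micro',235,150)]:
    print(n,P[v,u].round(3))
# cloud of bath top: points z .09-.115
m=(np.abs(P[...,2]-.105)<.004)&(P[...,0]>.4)&(P[...,1]>-.3)&(P[...,1]<.4); v,u=np.where(m); m2=(u>290)&(u<380)&(v>145)&(v<220)
Q=P[v[m2],u[m2]]; print(cv2.minAreaRect((Q[:,:2]*1000).astype(np.float32)))
E
```

```text
probe [ 0.418 -0.225  0.08 ]
b1 [ 0.499 -0.323  0.057]
b2 [ 0.441 -0.368  0.048]
sty [0.453 0.115 0.007]
bathfront [0.607 0.046 0.025]
vial [0.457 0.311 0.044]
beaker [0.395 0.358 0.016]
micro [0.521 0.368 0.176]
((680.5208129882812, 42.218017578125), (160.74586486816406, 226.62498474121094), 7.729330062866211)
```

View pics/s1.png

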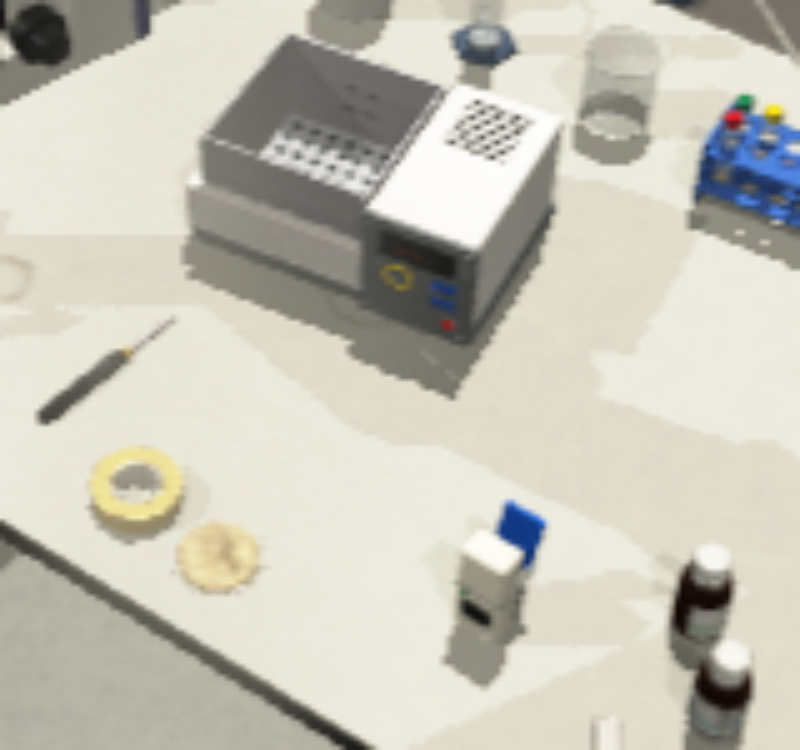

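The zoomed view shows the bath yawed about +8°. The stylus rod points up-right towards the bath, and the probe has its tail (blue) behind it. The bottles are well clear on the right. Next I check the swing path past the microscope.

```bash
python3 - <<'E'
from h import *
d=snap('scene');e=snap('side')
for n,c in(('scene',d),('side',e)):
    P=cloud(c).reshape(-1,3); 
    m=(P[:,2]>.12)&(P[:,2]<.36)&(P[:,0]>.33)&(P[:,0]<.8)&(P[:,1]>.15)&(P[:,1]<.6)
    print(n,m.sum(),np.nanpercentile(P[m],[1,50,99],axis=0).round(3).tolist())
print(snap('wrist')['mount'])
P=cloud(d)[240:285,345:375].reshape(-1,3)
im=d['image'][240:285,345:375].reshape(-1,3).astype(int)
blue=(im[:,2]>im[:,0]+50)&(P[:,2]>.03)
top=(P[:,2]>.074)&~blue
print('blue',P[blue].mean(0),'podtop',P[top].mean(0))
# stylus ends
print(plane(d,[[260+175/5,150+320/5],[260+42/5,150+415/5],[260+127/5,150+352/5]],.0055))
s=manip.sense();print(R.from_quat(s['tool_rot']).as_matrix().round(3))
E
```

```text
scene 4891 [[0.468, 0.316, 0.129], [0.587, 0.381, 0.228], [0.749, 0.557, 0.355]]
side 18571 [[0.471, 0.365, 0.134], [0.581, 0.467, 0.221], [0.778, 0.573, 0.357]]
[[-2.80731925e-04  9.49659248e-01  3.13284589e-01  8.06558525e-02]
 [ 9.99999833e-01  1.08040152e-04  5.68590205e-04 -4.65595318e-05]
 [ 5.06119632e-04  3.13284696e-01 -9.49659120e-01 -1.27544631e-01]
 [ 0.00000000e+00  0.00000000e+00  0.00000000e+00  1.00000000e+00]]
blue [ 0.46222108 -0.21369043  0.06675676] podtop [ 0.42736035 -0.21087379  0.07867634]
[[0.52037165 0.10442298 0.0055    ]
 [0.39565163 0.12522146 0.0055    ]
 [0.475807   0.11348924 0.0055    ]]
[[-0.907  0.422 -0.   ]
 [ 0.422  0.907 -0.001]
 [ 0.    -0.001 -1.   ]]
```

```bash
cat >> h.py <<'E'
def rows(targets,yaw0=None,pos0=None):
    """targets: (x,y,z,yaw deg of tool y, nrows); tool pointing down"""
    s=manip.sense();M=R.from_quat(s['tool_rot']).as_matrix()
    p=np.array(s['tcp_pos'] if pos0 is None else pos0,float)
    a=np.degrees(np.arctan2(M[1,1],M[0,1])) if yaw0 is None else yaw0
    for x,y,z,yw,n in targets:
        st=(np.array([x,y,z])-p)/n; da=(yw-a)/n
        for i in range(n):
            t=np.radians(a); Y=np.array([np.cos(t),np.sin(t),0]);X=np.array([-Y[1],Y[0],0])
            print([round(float(v),4) for v in (st@X,st@Y,-st[2])],[0,0,round(-da,2)])
            a+=da
        p=np.array([x,y,z]);print('--')
def st():
    s=manip.sense();M=R.from_quat(s['tool_rot']).as_matrix()
    print('t',s['t'],'pos',s['tcp_pos'].round(4),'yaw',np.degrees(np.arctan2(M[1,1],M[0,1])).round(2),'z',M[:,2].round(4),'F',s['force'].round(1),'gap',round(s['finger_gap'],3),'gf',round(s['gripper_force'],1))
E
python3 -c "
from h import *
rows([(.28,.28,.26,65,6),(.40,-.12,.30,0,9)])"
```

```text
[-0.0226, -0.0421, -0.0025] [0, 0, np.float64(0.01)]
[-0.0226, -0.0421, -0.0025] [0, 0, np.float64(0.01)]
[-0.0226, -0.0421, -0.0025] [0, 0, np.float64(0.01)]
[-0.0226, -0.0421, -0.0025] [0, 0, np.float64(0.01)]
[-0.0226, -0.0421, -0.0025] [0, 0, np.float64(0.01)]
[-0.0226, -0.0421, -0.0025] [0, 0, np.float64(0.01)]
--
[-0.0309, -0.0346, -0.0044] [0, 0, np.float64(7.22)]
[-0.035, -0.0305, -0.0044] [0, 0, np.float64(7.22)]
[-0.0385, -0.0259, -0.0044] [0, 0, np.float64(7.22)]
[-0.0415, -0.0208, -0.0044] [0, 0, np.float64(7.22)]
[-0.0438, -0.0154, -0.0044] [0, 0, np.float64(7.22)]
[-0.0454, -0.0098, -0.0044] [0, 0, np.float64(7.22)]
[-0.0462, -0.004, -0.0044] [0, 0, np.float64(7.22)]
[-0.0464, 0.0018, -0.0044] [0, 0, np.float64(7.22)]
[-0.0458, 0.0076, -0.0044] [0, 0, np.float64(7.22)]
--
```

Request:
drive_tool:
  plan:
    - [-0.0226,-0.042,-0.0025,0,0,0,1]
    - [-0.0226,-0.042,-0.0025,0,0,0,1]
    - [-0.0226,-0.042,-0.0025,0,0,0,1]
    - [-0.0226,-0.042,-0.0025,0,0,0,1]
    - [-0.0226,-0.042,-0.0025,0,0,0,1]
    - [-0.0226,-0.042,-0.0025,0,0,0,1]

```text
t: 0.9
tcp_pos: [0.2801, 0.2792, 0.2606]
tool_rot: [0.216, 0.976, 0.0, 0.0]
force: [0.8, -0.4, 0.3]
finger_gap: 1.002
gripper_force: 0.0
```

Request:
drive_tool:
  plan:
    - [-0.031,-0.0346,-0.0044,0,0,7.22,1]
    - [-0.035,-0.0305,-0.0044,0,0,7.22,1]
    - [-0.0385,-0.026,-0.0044,0,0,7.22,1]
    - [-0.0415,-0.021,-0.0044,0,0,7.22,1]
    - [-0.0438,-0.0154,-0.0044,0,0,7.22,1]
    - [-0.0454,-0.0098,-0.0044,0,0,7.22,1]
    - [-0.0462,-0.004,-0.0044,0,0,7.22,1]
    - [-0.0464,0.0018,-0.0044,0,0,7.22,1]
    - [-0.0458,0.0076,-0.0044,0,0,7.22,1]
    - [0,0,0,0,0,0,1]

```text
t: 1.9
tcp_pos: [0.4037, -0.1255, 0.3011]
tool_rot: [0.709, 0.705, 0.0, 0.004]
force: [-0.5, 1.0, 0.3]
finger_gap: 0.998
gripper_force: 0.0
```

```bash
python3 - <<'E'
from h import *
st(); d=snap('wrist'); save(d,'w1.png')
P=cloud(d); np.save('P.npy',P); np.save('I.npy',d['image'])
im=d['image'].astype(int)
m=(im[...,2]>im[...,0]+50)&(P[...,2]>.03); v,u=np.where(m); 
if len(v): print(u.mean(),v.mean(),np.nanmean(P[m],0))
E
```

```text
t 1.9 pos [ 0.4037 -0.1255  0.3011] yaw -0.38 z [ 0.0053 -0.005  -1.    ] F [-0.5  1.   0.3] gap 0.998 gf 0.0
604.7985948477751 235.79859484777518 [ 0.83706609 -0.23918622  0.05815454]
```

View pics/w1.png

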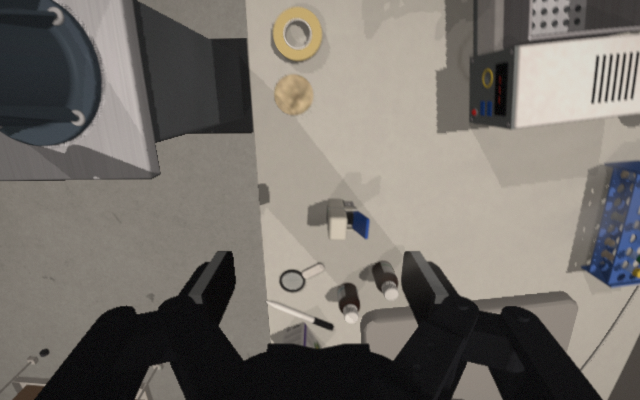

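The wrist view shows the probe with its white pod at (337,218) and blue tail at (361,224), the bottles at (350,300) and (387,278), and the bath's panel with the yellow ring at (488,77).

```bash
cat > probe.py <<'E'
from h import *
def probe(d,c,w=40):
    P=cloud(d); im=d['image'].astype(int); M=np.zeros((400,640),bool); M[c[1]-w:c[1]+w,c[0]-w:c[0]+w]=1
    blue=M&(im[...,2]>im[...,0]+50)&(im[...,2]>80)
    pod=M&~blue&(P[...,2]>.073)&(im.min(2)>120)
    for n,m in(('blue',blue),('pod',pod)):
        k,lab,stt,cen=cv2.connectedComponentsWithStats(m.astype(np.uint8)); i=1+np.argmax(stt[1:,4]); m=lab==i
        v,u=np.where(m); Q=plane(d,np.c_[u,v],.080) if n=='pod' else P[m]
        r=cv2.minAreaRect((Q[:,:2]*1000).astype(np.float32))
        print(n,m.sum(),np.array(r[0]).round(1),np.array(r[1]).round(1),round(r[2],1),'mean',Q.mean(0).round(4),'zmax',P[m][:,2].max().round(3),cen[i].round(1))
E
python3 - <<'E'
from probe import *
d=snap('wrist'); probe(d,(345,220)); save(d,'w2.png',(310,390,180,260),6)
# yellow ring on panel and bath top
P=cloud(d);im=d['image'].astype(int)
E
```

```text
blue 63 [ 468.  -209.3] [27.1  4.2] 88.3 mean [ 0.4679 -0.2087  0.0761] zmax 0.077 [368.3 231.7]
pod 387 [ 429.  -207.3] [31.6 23.5] 89.7 mean [ 0.4295 -0.2072  0.08  ] zmax 0.081 [339.5 232. ]
```

View pics/w2.png

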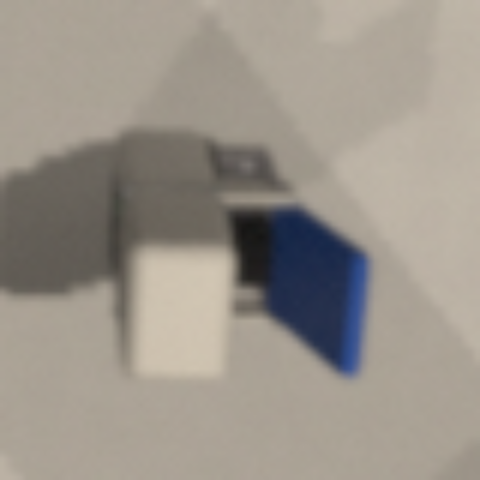

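```bash
python3 -c "
from h import *
st(); rows([(.445,-.208,.15,-1,4),(.445,-.208,.06,-1,3)])"
```

```text
t 2.0 pos [ 0.4005 -0.1203  0.2998] yaw -0.06 z [-3.e-04  5.e-04 -1.e+00] F [-0.5  0.2 -0.3] gap 1.003 gf 0.0
[-0.0219, 0.0111, 0.0375] [0, 0, np.float64(0.23)]
[-0.0219, 0.0112, 0.0375] [0, 0, np.float64(0.23)]
[-0.0218, 0.0113, 0.0375] [0, 0, np.float64(0.23)]
[-0.0218, 0.0114, 0.0375] [0, 0, np.float64(0.23)]
--
[0.0, 0.0, 0.03] [0, 0, np.float64(-0.0)]
[0.0, 0.0, 0.03] [0, 0, np.float64(-0.0)]
[0.0, 0.0, 0.03] [0, 0, np.float64(-0.0)]
--
```

Request:
drive_tool:
  plan:
    - [-0.022,0.0113,0.0375,0,0,0.23,1]
    - [-0.022,0.0113,0.0375,0,0,0.23,1]
    - [-0.0218,0.0113,0.0375,0,0,0.23,1]
    - [-0.0218,0.0113,0.0375,0,0,0.23,1]
    - [0,0,0,0,0,0,1]
    - [0,0,0,0,0,0,1]

```text
t: 2.6
tcp_pos: [0.4443, -0.2054, 0.149]
tool_rot: [0.712, 0.702, -0.0, -0.002]
force: [0.8, 0.4, 1.7]
finger_gap: 0.995
gripper_force: 0.0
```

```bash
python3 - <<'E'
from probe import *
st();d=snap('wrist'); probe(d,(320,220),120); save(d,'w3.png')
E
```

```text
t 2.6 pos [ 0.4443 -0.2054  0.149 ] yaw -0.79 z [-0.0036  0.0031 -1.    ] F [0.8 0.4 1.7] gap 0.995 gf 0.0
blue 185 [ 473.2 -227.5] [ 9.3 61.6] 13.2 mean [nan nan nan] zmax nan [352.2 221.2]
pod 760 [ 431.  -203.1] [20.9 21.5] 89.3 mean [ 0.4316 -0.2022  0.08  ] zmax 0.081 [300.9 212.5]
```

Request:
drive_tool:
  plan:
    - [0,0,0.03,0,0,0,1]
    - [0,0,0.03,0,0,0,1]
    - [0,0,0.03,0,0,0,1]
    - [0,0,0,0,0,0,1]
    - [0,0,0,0,0,0,1]

```text
t: 3.15
tcp_pos: [0.4457, -0.2067, 0.0619]
tool_rot: [0.712, 0.702, 0.0, 0.001]
force: [0.0, -0.8, -0.6]
finger_gap: 0.997
gripper_force: 0.0
```

```bash
python3 - <<'E'
from h import *
st();d=snap('wrist'); save(d,'w4.png')
E
```

```text
t 3.15 pos [ 0.4457 -0.2067  0.0619] yaw -0.79 z [ 0.0015 -0.0011 -1.    ] F [ 0.  -0.8 -0.6] gap 0.997 gf 0.0
```

View pics/w4.png

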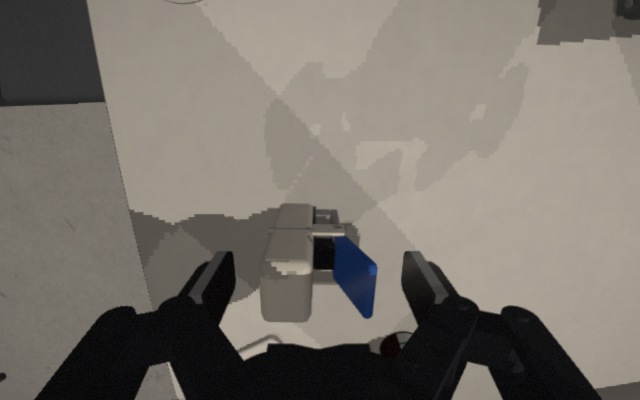

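The probe stands between the open fingers: pod left edge at 262, tail right edge at 376, pads at 232 and 405, so it is centred.

Request:
drive_tool:
  plan:
    - [0,0,0,0,0,0,-1]
    - [0,0,0,0,0,0,-1]
    - [0,0,0,0,0,0,-1]
    - [0,0,0,0,0,0,-1]
    - [0,0,0,0,0,0,-1]
    - [0,0,0,0,0,0,-1]
  newtons: 35

```text
t: 3.8
tcp_pos: [0.4425, -0.2062, 0.0623]
tool_rot: [0.712, 0.702, -0.001, -0.002]
force: [-8.4, 0.9, 22.4]
finger_gap: 0.457
gripper_force: 36.9
```

```bash
python3 - <<'E'
from h import *
st();d=snap('wrist'); save(d,'w5.png'); np.savez('w5.npz',z=d['z_map'])
E
```

```text
t 3.8 pos [ 0.4425 -0.2062  0.0623] yaw -0.8 z [-0.0047  0.0019 -1.    ] F [-8.4  0.9 22.4] gap 0.457 gf 36.9
```

View pics/w5.png

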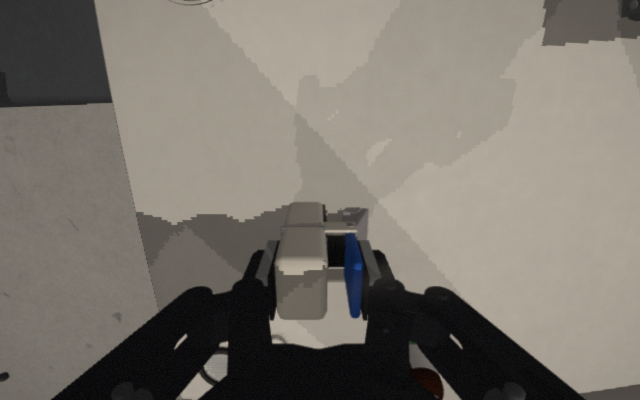

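The probe is squeezed to about 39 mm, with pod and tail parallel between the pads, so the jaw is fully open. Next I lift it and move in front of the tank to measure.

```bash
python3 -c "
from h import *
rows([(.445,-.2062,.10,-.8,2),(.445,-.2062,.25,-.8,4),(.50,.04,.32,7.7,6)])"
```

```text
[0.0, 0.0012, -0.0188] [0, 0, np.float64(0.0)]
[0.0, 0.0012, -0.0188] [0, 0, np.float64(0.0)]
--
[0.0, 0.0, -0.0375] [0, 0, np.float64(-0.0)]
[0.0, 0.0, -0.0375] [0, 0, np.float64(-0.0)]
[0.0, 0.0, -0.0375] [0, 0, np.float64(-0.0)]
[0.0, 0.0, -0.0375] [0, 0, np.float64(-0.0)]
--
[0.0412, 0.0086, -0.0117] [0, 0, np.float64(-1.42)]
[0.0409, 0.0096, -0.0117] [0, 0, np.float64(-1.42)]
[0.0407, 0.0106, -0.0117] [0, 0, np.float64(-1.42)]
[0.0404, 0.0116, -0.0117] [0, 0, np.float64(-1.42)]
[0.0401, 0.0126, -0.0117] [0, 0, np.float64(-1.42)]
[0.0398, 0.0136, -0.0117] [0, 0, np.float64(-1.42)]
--
```

Request:
drive_tool:
  plan:
    - [0,0,-0.015,0,0,0,-1]
    - [0,0,-0.025,0,0,0,-1]
    - [0,0,-0.04,0,0,0,-1]
    - [0,0,-0.04,0,0,0,-1]
    - [0,0,-0.04,0,0,0,-1]
    - [0,0,-0.03,0,0,0,-1]

```text
t: 4.45
tcp_pos: [0.4454, -0.2074, 0.2528]
tool_rot: [0.712, 0.702, 0.0, 0.002]
force: [0.1, -0.0, -0.5]
finger_gap: 0.457
gripper_force: 37.0
```

Request:
drive_tool:
  plan:
    - [0.041,0.0086,-0.0117,0,0,-1.42,-1]
    - [0.041,0.0096,-0.0117,0,0,-1.42,-1]
    - [0.041,0.0106,-0.0117,0,0,-1.42,-1]
    - [0.0405,0.0116,-0.0117,0,0,-1.42,-1]
    - [0.0405,0.0126,-0.0117,0,0,-1.42,-1]
    - [0.0405,0.0136,-0.0117,0,0,-1.42,-1]
    - [0,0,0,0,0,0,-1]
    - [0,0,0,0,0,0,-1]
    - [0,0,0,0,0,0,-1]

```text
t: 5.35
tcp_pos: [0.4996, 0.0397, 0.3198]
tool_rot: [0.659, 0.752, -0.001, -0.0]
force: [0.2, -0.3, -0.2]
finger_gap: 0.457
gripper_force: 37.0
```

```bash
python3 - <<'E'
from h import *
st();d=snap('wrist'); save(d,'w6.png'); e=snap('scene'); save(e,'s6.png',(270,400,110,240),4)
import pickle; pickle.dump((d,e),open('w6.pkl','wb'))
cv2.imwrite('pics/c6.png',np.hstack([cv2.imread('pics/s6.png')[:400,:400],cv2.resize(cv2.imread('pics/w6.png')[0:400,220:620],(400,400))]))
E
```

```text
t 5.35 pos [0.4996 0.0397 0.3198] yaw 7.61 z [-1.3e-03 -4.0e-04 -1.0e+00] F [ 0.2 -0.3 -0.2] gap 0.457 gf 37.0
```

View pics/c6.png

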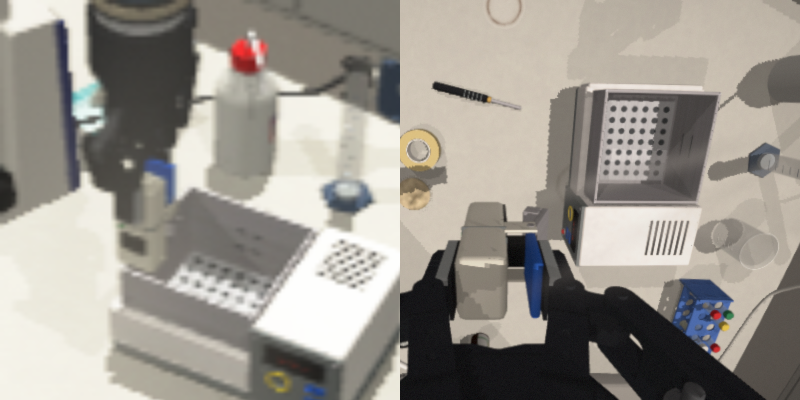

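The probe is held upright with its jaw open. The wrist view shows the tank rim from (595,90) to (595,200) in panel pixels, the control box below it, and the stylus at (475,95). Next I fit the bath pose.

```bash
python3 - <<'E'
from h import *
import pickle
d,e=pickle.load(open('w6.pkl','rb'))
P=cloud(d);im=d['image'].astype(int)
# depth rows across rim
for v in (110,140,170):
    print(v,[(u,*(P[v,u]*1000).round(0).astype(int)) for u in range(394,440,2)])
# box top rectangle
for c,n,(u0,u1,v0,v1) in((d,'wrist',(380,530,190,270)),(e,'scene',(290,400,140,240))):
    Q=cloud(c); m=np.zeros((400,640),np.uint8); s=(np.abs(Q[v0:v1,u0:u1,2]-.105)<.004)&(c['image'][v0:v1,u0:u1].min(2)>130); m[v0:v1,u0:u1]=s
    k,lab,stt,cen=cv2.connectedComponentsWithStats(m);i=1+np.argmax(stt[1:,4]);v,u=np.where(lab==i)
    W=plane(c,np.c_[u,v],.1055); r=cv2.minAreaRect((W[:,:2]*1000).astype(np.float32));print(n,len(v),r,cv2.boxPoints(r).round(1).tolist())
E
```

```text
110 [(394, np.int64(599), np.int64(120), np.int64(10)), (396, np.int64(599), np.int64(120), np.int64(21)), (398, np.int64(599), np.int64(120), np.int64(30)), (400, np.int64(599), np.int64(121), np.int64(42)), (402, np.int64(600), np.int64(121), np.int64(48)), (404, np.int64(600), np.int64(121), np.int64(57)), (406, np.int64(602), np.int64(122), np.int64(58)), (408, np.int64(604), np.int64(122), np.int64(60)), (410, np.int64(607), np.int64(123), np.int64(58)), (412, np.int64(608), np.int64(123), np.int64(62)), (414, np.int64(609), np.int64(123), np.int64(68)), (416, np.int64(609), np.int64(123), np.int64(76)), (418, np.int64(609), np.int64(124), np.int64(83)), (420, np.int64(608), np.int64(124), np.int64(94)), (422, np.int64(607), np.int64(124), np.int64(102)), (424, np.int64(609), np.int64(124), np.int64(103)), (426, np.int64(637), np.int64(126), np.int64(32)), (428, np.int64(640), np.int64(126), np.int64(32)), (430, np.int64(643), np.int64(127), np.int64(31)), (432, np.int64(645), np.int64(127), np.int64(32)), (434, np.int64(648), np.int64(127), np.int64(32)), (436, np.int64(651), n
[... 2210 characters left out ...]
66), np.int64(44), np.int64(31)), (434, np.int64(669), np.int64(45), np.int64(33)), (436, np.int64(672), np.int64(45), np.int64(31)), (438, np.int64(674), np.int64(46), np.int64(33))]
wrist 6452 ((690.9389038085938, -23.739303588867188), (156.4486541748047, 85.79951477050781), 6.981151103973389) [[608.0999755859375, 9.300000190734863], [618.5, -75.80000305175781], [773.7999877929688, -56.79999923706055], [763.4000244140625, 28.399999618530273]]
scene 668 ((688.3912353515625, -20.111339569091797), (155.793212890625, 101.89339447021484), 7.886681079864502) [[604.2000122070312, 19.700000762939453], [618.2000122070312, -81.30000305175781], [772.5, -59.900001525878906], [758.5999755859375, 41.0]]
```

```bash
python3 - <<'E'
from h import *
import pickle
d,e=pickle.load(open('w6.pkl','rb'))
d=dict(d);d['T']=np.array(d['mount']); P=cloud(d)*1000; im=d['image'].astype(int)
M=np.zeros((400,640),bool);M[195:330,270:375]=1
M&=(P[...,2]<80)&(P[...,2]>-40)
blue=M&(im[...,2]>im[...,0]+50)
white=M&(im.min(2)>95)&~blue
for n,m in(('white',white),('blue',blue)):
    Q=P[m]
    for z0 in range(-24,72,6):
        s=Q[(Q[:,2]>=z0)&(Q[:,2]<z0+6)]
        if len(s)>5: print(n,z0,len(s),'y',np.percentile(s[:,1],[2,98]).round(1),'x',np.percentile(s[:,0],[5,95]).round(1))
E
```

```text
white -24 21 y [-15.3  22.4] x [-9.9 10.2]
white -18 2974 y [-17.9   3.1] x [-15.1  14.3]
white -12 325 y [-18.1   3.5] x [12.9 15.3]
white -6 285 y [-18.4  14.6] x [12.1 15.2]
white 0 273 y [-18.2  24. ] x [11.3 15.2]
white 6 242 y [-22.6  24.7] x [10.8 15.2]
white 12 432 y [-19.3  19.2] x [-17.8  15.2]
white 18 280 y [-18.1  19.5] x [13.8 15.2]
white 24 237 y [-18.3  22.8] x [ 5.6 15.1]
white 30 188 y [-18.6  25. ] x [ 2.3 15.1]
white 36 183 y [-18.7  27.4] x [-0.5 15.1]
white 42 177 y [-18.7  29.7] x [-3.  15.1]
white 48 269 y [-18.3  32.1] x [-5.9 15. ]
white 54 168 y [-18.6  33.6] x [-4.9 15. ]
white 60 9 y [ 5.9 27.7] x [10.4 11.9]
blue -18 580 y [14.7 19. ] x [-13.8  12.4]
blue -12 107 y [14.6 19.4] x [ 0.3 13. ]
blue -6 111 y [14.5 19.5] x [-3.7 13. ]
blue 0 103 y [14.5 19. ] x [-6.  12.9]
blue 6 84 y [14.4 18.8] x [-7.3 12.8]
blue 12 14 y [14.7 18.8] x [ 5.6 12.7]
```

```bash
python3 -c "
from h import *
rows([(.6076,.080,.25,7,4),(.6076,.080,.177,7,3)])"
```

```text
[0.0066, 0.0281, 0.0174] [0, 0, np.float64(0.13)]
[0.0067, 0.028, 0.0174] [0, 0, np.float64(0.13)]
[0.0067, 0.028, 0.0174] [0, 0, np.float64(0.13)]
[0.0068, 0.028, 0.0174] [0, 0, np.float64(0.13)]
--
[0.0, 0.0, 0.0243] [0, 0, np.float64(0.0)]
[0.0, 0.0, 0.0243] [0, 0, np.float64(0.0)]
[0.0, 0.0, 0.0243] [0, 0, np.float64(0.0)]
--
```

Request:
drive_tool:
  plan:
    - [0.0067,0.028,0.0174,0,0,0.13,-1]
    - [0.0067,0.028,0.0174,0,0,0.13,-1]
    - [0.0067,0.028,0.0174,0,0,0.13,-1]
    - [0.0067,0.028,0.0174,0,0,0.13,-1]
    - [0,0,0.0243,0,0,0,-1]
    - [0,0,0.0243,0,0,0,-1]
    - [0,0,0.0243,0,0,0,-1]
    - [0,0,0,0,0,0,-1]
    - [0,0,0,0,0,0,-1]
    - [0,0,0,0,0,0,-1]

```text
t: 6.45
tcp_pos: [0.609, 0.0807, 0.179]
tool_rot: [0.662, 0.749, 0.001, 0.001]
force: [0.2, -0.1, -1.2]
finger_gap: 0.46
gripper_force: 37.0
```

```bash
python3 - <<'E'
from h import *
import pickle
st();d=snap('wrist'); e=snap('scene'); pickle.dump((d,e),open('w7.pkl','wb'))
save(e,'a.png',(290,390,140,240),4);save(d,'b.png',(230,430,100,300),2)
cv2.imwrite('pics/c7.png',np.hstack([cv2.imread('pics/a.png'),cv2.imread('pics/b.png')]))
P=cloud(d)
for v in range(60,300,15):
    q=[(u,*(P[v,u]*1000).round(0).astype(int).tolist()) for u in range(200,480) if abs(P[v,u,2]-.103)<.004 and .59<P[v,u,0]<.64]
    if q: print(v,q[0],q[-1],len(q))
E
```

```text
t 6.45 pos [0.609  0.0807 0.179 ] yaw 7.07 z [ 2.6e-03 -2.0e-04 -1.0e+00] F [ 0.2 -0.1 -1.2] gap 0.46 gf 37.0
120 (326, 606, 148, 102) (347, 620, 150, 101) 22
135 (325, 607, 138, 101) (330, 610, 138, 103) 6
150 (325, 608, 128, 102) (329, 611, 128, 103) 5
165 (326, 610, 117, 103) (330, 613, 117, 101) 5
180 (326, 612, 106, 103) (330, 614, 107, 103) 5
195 (326, 613, 95, 102) (330, 616, 95, 102) 5
210 (327, 615, 84, 103) (330, 618, 84, 102) 4
285 (327, 624, 19, 104) (344, 638, 19, 101) 18
```

View pics/c7.png

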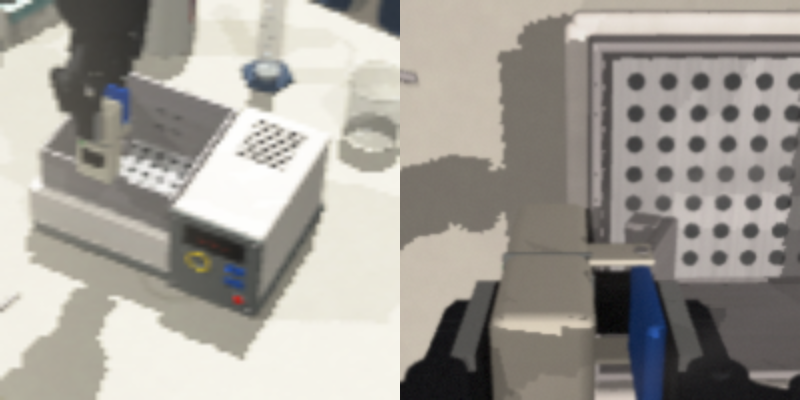

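The wrist view shows the rim line at panel x of about 596, between the pod's inner face (588) and the jaw (627). It is slightly close to the pod, so I shift back 1.5 mm and descend.

Request:
drive_tool:
  plan:
    - [0,-0.0015,0,0,0,0,-1]
    - [0,0,0.01,0,0,0,-1]
    - [0,0,0.01,0,0,0,-1]
    - [0,0,0.008,0,0,0,-1]
    - [0,0,0.006,0,0,0,-1]
    - [0,0,0,0,0,0,-1]
    - [0,0,0,0,0,0,-1]

```text
t: 7.25
tcp_pos: [0.6064, 0.0813, 0.1432]
tool_rot: [0.662, 0.75, -0.0, -0.0]
force: [-0.8, -0.5, -1.2]
finger_gap: 0.455
gripper_force: 37.0
```

```bash
python3 -c "
from h import *
st()"
```

```text
t 7.25 pos [0.6064 0.0813 0.1432] yaw 7.13 z [-6.e-04  1.e-04 -1.e+00] F [-0.8 -0.5 -1.2] gap 0.455 gf 37.0
```

Request:
drive_tool:
  plan:
    - [0,0.0005,0.005,0,0,0,-1]
    - [0,0.0005,0.004,0,0,0,-1]
    - [0,0,0.003,0,0,0,-1]
    - [0,0,0,0,0,0,-1]
    - [0,0,0.001,0,0,0,-1]
    - [0,0,0.001,0,0,0,-1]
    - [0,0,0.001,0,0,0,-1]
    - [0,0,0,0,0,0,-1]

```text
t: 8.05
tcp_pos: [0.6076, 0.0814, 0.1304]
tool_rot: [0.662, 0.75, 0.0, 0.0]
force: [-3.3, 0.2, 8.7]
finger_gap: 0.457
gripper_force: 38.4
```

Request:
drive_tool:
  plan:
    - [0,0,0.001,0,0,0,-1]
    - [0,0,0,0,0,0,-1]
    - [0,0.001,0,0,0,0,-1]
    - [0,0.001,0,0,0,0,-1]
    - [0,0,0,0,0,0,-1]
    - [0,0,0,0,0,0,-1]

```text
t: 8.65
tcp_pos: [0.6077, 0.0814, 0.1303]
tool_rot: [0.662, 0.75, -0.001, -0.001]
force: [-7.3, -0.9, 16.8]
finger_gap: 0.455
gripper_force: 40.1
```

Request:
drive_tool:
  plan:
    - [0,0,-0.0015,0,0,0,-1]
    - [0,0,0,0,0,0,-1]
    - [0,0,0,0,0,0,-1]

```text
t: 8.95
tcp_pos: [0.6095, 0.0816, 0.1304]
tool_rot: [0.662, 0.75, 0.0, 0.0]
force: [-2.2, 0.0, 8.8]
finger_gap: 0.46
gripper_force: 38.5
```

```bash
python3 - <<'E'
from h import *
st();d=snap('wrist'); e=snap('scene')
save(e,'a.png',(290,390,140,240),4);save(d,'b.png',(230,430,100,300),2)
cv2.imwrite('pics/c8.png',np.hstack([cv2.imread('pics/a.png'),cv2.imread('pics/b.png')]))
P=cloud(d)
for v in range(60,300,15):
    q=[(u,*(P[v,u]*1000).round(0).astype(int).tolist()) for u in range(200,480) if abs(P[v,u,2]-.103)<.004 and .59<P[v,u,0]<.64]
    if q: print(v,q[0],q[-1],len(q))
E
```

```text
t 8.95 pos [0.6095 0.0816 0.1304] yaw 7.14 z [ 6.e-04 -2.e-04 -1.e+00] F [-2.2  0.   8.8] gap 0.46 gf 38.5
135 (326, 606, 144, 101) (391, 640, 149, 102) 66
150 (326, 607, 137, 102) (333, 611, 137, 101) 8
165 (327, 608, 129, 102) (333, 612, 129, 102) 7
180 (327, 610, 120, 102) (333, 613, 121, 103) 7
195 (327, 611, 111, 102) (333, 614, 112, 102) 7
210 (327, 612, 103, 102) (333, 615, 103, 103) 7
225 (355, 630, 94, 100) (358, 632, 94, 99) 4
270 (327, 617, 66, 106) (343, 626, 67, 106) 17
285 (327, 619, 53, 102) (331, 621, 53, 102) 5
```

View pics/c8.png

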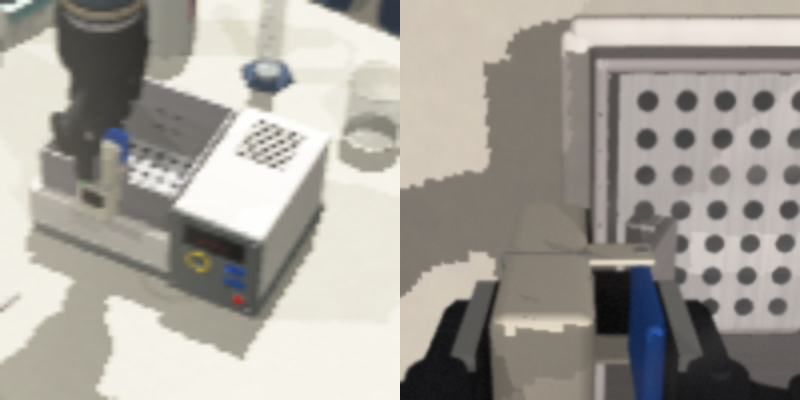

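The probe straddles the wall, seated under the bridge at 9 N. The pod's inner face (590) is almost against the rim (593).

Request:
drive_tool:
  plan:
    - [0,0.0008,0,0,0,0,-1]
    - [0,0,0,0,0,0,-1]
    - [0,0,0.0008,0,0,0,-1]
    - [0,0,0,0,0,0,-1]

```text
t: 9.45
tcp_pos: [0.6096, 0.0816, 0.1303]
tool_rot: [0.662, 0.75, -0.001, -0.0]
force: [-5.5, -1.1, 13.6]
finger_gap: 0.461
gripper_force: 39.5
```

Request:
drive_tool:
  plan:
    - [0,0,0,0,0,0,1]
    - [0,0,0,0,0,0,1]
    - [0,0,0,0,0,0,1]
    - [0,0,0,0,0,0,1]
    - [0,0,0,0,0,0,1]
    - [0,0,0,0,0,0,1]

```text
t: 10.05
tcp_pos: [0.6102, 0.0817, 0.1281]
tool_rot: [0.662, 0.75, -0.0, -0.0]
force: [0.7, -0.1, 0.0]
finger_gap: 1.0
gripper_force: 0.0
```

```bash
python3 - <<'E'
from h import *
import pickle
st();d=snap('wrist'); e=snap('scene'); pickle.dump((d,e),open('w9.pkl','wb'))
save(e,'a.png',(290,390,140,240),4);save(d,'b.png',(230,430,100,300),2)
cv2.imwrite('pics/c9.png',np.hstack([cv2.imread('pics/a.png'),cv2.imread('pics/b.png')]))
P=cloud(d)*1000;v,u=np.mgrid[:400,:640]
im=d['image'].astype(int)
m=(u>270)&(u<350)&(v>195)&(v<300)&(P[...,2]>136)&(P[...,2]<160)&(im.min(2)>80)
print('pod top',np.percentile(P[m],[2,50,98],axis=0).round(1).tolist())
E
```

```text
t 10.05 pos [0.6102 0.0817 0.1281] yaw 7.13 z [-3.e-04  0.e+00 -1.e+00] F [ 0.7 -0.1  0. ] gap 1.0 gf 0.0
pod top [[590.3, 77.3, 136.8], [601.4, 89.5, 146.9], [612.7, 96.1, 148.5]]
```

View pics/c9.png

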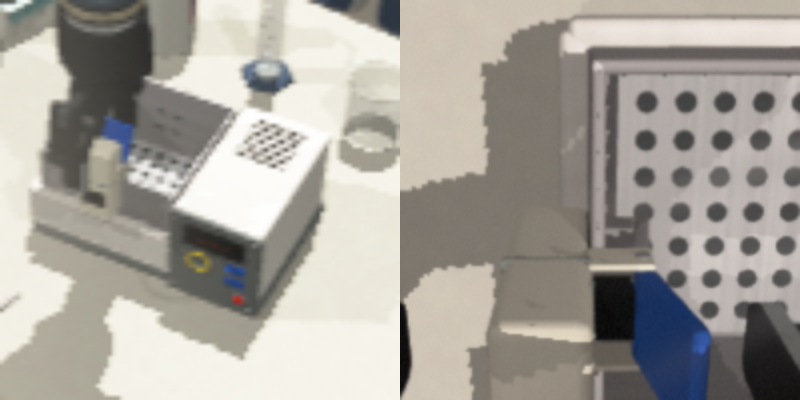

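The probe has been let go and grips by itself. The pod top is at z of about 148 mm, so the underside is at about 68 mm and it is fully seated and upright. From here I work numerically, starting with the stylus pose from the stored wrist frame and the panel ring.

```bash
cat > sty.py <<'E'
from h import *
def sty(d,roi):
    u0,u1,v0,v1=roi; P=cloud(d); im=d['image'].astype(int)[v0:v1,u0:u1]
    dark=(im.max(2)<70)&(np.abs(P[v0:v1,u0:u1,2])<.03)
    m=dark.astype(np.uint8)
    m=cv2.morphologyEx(m,cv2.MORPH_CLOSE,np.ones((5,5),np.uint8))
    k,lab,s,c=cv2.connectedComponentsWithStats(m)
    W0=None
    for i in range(1,k):
        if s[i,4]<80: continue
        v,u=np.where(lab==i); W=plane(d,np.c_[u+u0,v+v0],.009)
        r=cv2.minAreaRect((W[:,:2]*1000).astype(np.float32))
        dd=np.linalg.svd(W[:,:2]-W[:,:2].mean(0),full_matrices=False)[2][0]; dd*=np.sign(dd[0])
        print(s[i].tolist(),'c',np.round(r[0],1),np.round(r[1],1),'yaw',np.degrees(np.arctan2(dd[1],dd[0])).round(1))
E
python3 - <<'E'
from sty import *
import pickle
d,e=pickle.load(open('w6.pkl','rb'))
sty(d,(235,360,60,130)); 
from probe import *
# yellow ring in both
for n,c,(u0,u1,v0,v1) in(('w',d,(360,410,180,280)),('s',e,(320,370,185,225)),):
    im=c['image'].astype(int); m=(im[...,0]>im[...,2]+50)&(im[...,1]>im[...,2]+30); k=np.zeros_like(m);k[v0:v1,u0:u1]=1;m&=k
    v,u=np.where(m); P=cloud(c)[m]; print(n,len(u),u.mean(),v.mean(),np.nanmedian(P,0).round(4), np.nanmin(P,0).round(3),np.nanmax(P,0).round(3))
rows([(.610,.0817,.25,7,4),(.43,.10,.22,80,9)],7.13)
E
```

```text
[18, 23, 54, 19, 381] c [433.1 122.2] [10.  77.7] yaw -6.7
w 47 390.06382978723406 212.89361702127658 [ 0.6117 -0.0207  0.0577] [ 0.609 -0.031  0.044] [ 0.614 -0.011  0.065]
s 15 339.1333333333333 204.93333333333334 [ 0.6112 -0.0253  0.0532] [ 0.608 -0.036  0.045] [ 0.616 -0.012  0.066]
[0.0, -0.0, -0.0305] [0, 0, 0.03]
[0.0, -0.0, -0.0305] [0, 0, 0.03]
[0.0, -0.0, -0.0305] [0, 0, 0.03]
[0.0, -0.0, -0.0305] [0, 0, 0.03]
--
[0.0045, -0.0196, 0.0033] [0, 0, -8.11]
[0.0072, -0.0188, 0.0033] [0, 0, -8.11]
[0.0098, -0.0176, 0.0033] [0, 0, -8.11]
[0.0121, -0.016, 0.0033] [0, 0, -8.11]
[0.0143, -0.0142, 0.0033] [0, 0, -8.11]
[0.0161, -0.012, 0.0033] [0, 0, -8.11]
[0.0177, -0.0096, 0.0033] [0, 0, -8.11]
[0.0188, -0.007, 0.0033] [0, 0, -8.11]
[0.0196, -0.0043, 0.0033] [0, 0, -8.11]
--
```

Request:
drive_tool:
  plan:
    - [0,0,-0.02,0,0,0,1]
    - [0,0,-0.04,0,0,0,1]
    - [0,0,-0.04,0,0,0,1]
    - [0,0,-0.02,0,0,0,1]

```text
t: 10.55
tcp_pos: [0.6119, 0.0817, 0.2521]
tool_rot: [0.662, 0.75, 0.002, 0.002]
force: [-0.2, 0.2, 0.3]
finger_gap: 1.001
gripper_force: 0.0
```

```bash
python3 - <<'E'
from h import *
st(); rows([(.433,.122,.20,83.3,9)])
E
```

```text
t 10.55 pos [0.6119 0.0817 0.2521] yaw 7.14 z [ 6.e-03 -3.e-04 -1.e+00] F [-0.2  0.2  0.3] gap 1.001 gf 0.0
[0.0069, -0.0192, 0.0058] [0, 0, np.float64(-8.46)]
[0.0097, -0.0179, 0.0058] [0, 0, np.float64(-8.46)]
[0.0122, -0.0163, 0.0058] [0, 0, np.float64(-8.46)]
[0.0145, -0.0144, 0.0058] [0, 0, np.float64(-8.46)]
[0.0164, -0.0121, 0.0058] [0, 0, np.float64(-8.46)]
[0.018, -0.0095, 0.0058] [0, 0, np.float64(-8.46)]
[0.0192, -0.0068, 0.0058] [0, 0, np.float64(-8.46)]
[0.02, -0.0039, 0.0058] [0, 0, np.float64(-8.46)]
[0.0204, -0.0009, 0.0058] [0, 0, np.float64(-8.46)]
--
```

Request:
drive_tool:
  plan:
    - [0.007,-0.0192,0.0055,0,0,-8.46,1]
    - [0.0097,-0.018,0.0055,0,0,-8.46,1]
    - [0.0122,-0.0163,0.0055,0,0,-8.46,1]
    - [0.0145,-0.0144,0.0055,0,0,-8.46,1]
    - [0.0164,-0.012,0.0055,0,0,-8.46,1]
    - [0.018,-0.0095,0.0055,0,0,-8.46,1]
    - [0.0192,-0.0068,0.0055,0,0,-8.46,1]
    - [0.02,-0.004,0.0055,0,0,-8.46,1]
    - [0.0204,-0.001,0.0055,0,0,-8.46,1]
    - [0,0,0,0,0,0,1]

```text
t: 11.55
tcp_pos: [0.4274, 0.1224, 0.1981]
tool_rot: [0.058, 0.998, -0.0, -0.003]
force: [-0.6, -0.7, 0.3]
finger_gap: 1.002
gripper_force: 0.0
```

Request:
drive_tool:
  plan:
    - [0,0,0,0,0,0,1]
    - [0,0,0,0,0,0,1]
    - [0,0,0,0,0,0,1]

```text
t: 11.85
tcp_pos: [0.4328, 0.1217, 0.1992]
tool_rot: [0.06, 0.998, 0.0, 0.001]
force: [0.3, 1.0, -0.8]
finger_gap: 1.001
gripper_force: 0.0
```

```bash
python3 - <<'E'
from sty import *
import pickle
st(); d=snap('wrist'); e=snap('scene'); pickle.dump((d,e),open('w10.pkl','wb'))
sty(d,(150,500,20,300))
# probe still seated? blue tail & white pod from scene
P=cloud(e);im=e['image'].astype(int);m=np.zeros((400,640),bool);m[160:205,300:335]=1
b=m&(im[...,2]>im[...,0]+50);print('tail',b.sum(),np.nanpercentile(P[b],[2,50,98],axis=0).round(3).tolist())
w=m&(P[...,2]>.142)&~b;print('podtop',w.sum(),np.nanmedian(P[w],0).round(3))
E
```

```text
t 11.85 pos [0.4328 0.1217 0.1992] yaw 83.17 z [ 0.0022 -0.     -1.    ] F [ 0.3  1.  -0.8] gap 1.001 gf 0.0
[164, 119, 10, 69, 630] c [432.2 122.2] [10.2 78. ] yaw -6.7
[175, 274, 32, 6, 115] c [597.5 131.4] [40.4  7.8] yaw 88.9
tail 42 [[0.628, 0.067, 0.039], [0.633, 0.079, 0.137], [0.737, 0.147, 0.147]]
podtop 53 [0.598 0.076 0.147]
```

Request:
drive_tool:
  plan:
    - [0,0,0.04,0,0,0,1]
    - [0,0,0.04,0,0,0,1]
    - [0,0,0.04,0,0,0,1]
    - [0,0,0.035,0,0,0,1]
    - [0,0,0.02,0,0,0,1]
    - [0,0,0.005,0,0,0,1]
    - [0,0,0,0,0,0,1]
    - [0,0,0,0,0,0,1]

```text
t: 12.75
tcp_pos: [0.4319, 0.122, 0.0195]
tool_rot: [0.059, 0.998, 0.0, 0.001]
force: [-0.2, 0.3, -0.4]
finger_gap: 1.001
gripper_force: 0.0
```

```bash
python3 -c "
from h import *
st()"
```

```text
t 12.75 pos [0.4319 0.122  0.0195] yaw 83.26 z [ 0.0016  0.     -1.    ] F [-0.2  0.3 -0.4] gap 1.001 gf 0.0
```

Request:
drive_tool:
  plan:
    - [0,0,0.002,0,0,0,1]
    - [0,0,0,0,0,0,-1]
    - [0,0,0,0,0,0,-1]
    - [0,0,0,0,0,0,-1]
    - [0,0,0,0,0,0,-1]
    - [0,0,0,0,0,0,-1]
    - [0,0,0,0,0,0,-1]
    - [0,0,0,0,0,0,-1]
    - [0,0,0,0,0,0,-1]
  newtons: 60

```text
t: 13.65
tcp_pos: [0.4312, 0.122, 0.0171]
tool_rot: [0.059, 0.998, 0.0, 0.0]
force: [-0.6, -0.0, 5.4]
finger_gap: 0.105
gripper_force: 59.1
```

```bash
python3 - <<'E'
from h import *
import pickle
# panel plane: normal along bath x (7.1deg), through box front top edge
a=np.radians(7.1);n=np.array([np.cos(a),np.sin(a),0]); p0=np.array([.6117,-.022,.054])
for f in ('w6','w7','w9','w10'):
  for nm,c,(u0,u1,v0,v1) in zip('ws',pickle.load(open(f+'.pkl','rb')),((200,420,100,400),(320,370,185,225))):
    im=c['image'].astype(int); P=cloud(c); k=np.zeros((400,640),bool);k[v0:v1,u0:u1]=1
    m=k&(im[...,0]>im[...,2]+35)&(im[...,1]>im[...,2]+25)&(np.abs(P[...,2]-.054)<.02)&(P[...,0]>.59)
    v,u=np.where(m)
    if len(u)<8: print(f,nm,len(u));continue
    r=rays(c,np.c_[u,v])@c['T'][:3,:3].T;o=c['T'][:3,3]; Q=o+r*(((p0-o)@n)/(r@n))[:,None]
    w=(im[...,0]-im[...,2])[m]; print(f,nm,len(u),'bbox mid',((Q.min(0)+Q.max(0))/2).round(4),'wmean',np.average(Q,axis=0,weights=w).round(4),'size',np.ptp(Q,axis=0).round(4),'depth',np.nanmedian(P[m],0).round(4))
E
python3 -c "
from h import *
rows([(.432,.122,.12,83.3,4),(.480,-.038,.12,97.1,5)])"
```

```text
w6 w 62 bbox mid [ 0.6116 -0.0214  0.0549] wmean [ 0.6116 -0.0212  0.0553] size [0.0029 0.023  0.0279] depth [ 0.6118 -0.0215  0.0552]
w6 s 19 bbox mid [ 0.6119 -0.0236  0.0539] wmean [ 0.6119 -0.0239  0.0539] size [0.0029 0.0234 0.0219] depth [ 0.6112 -0.0253  0.0532]
w7 w 0
w7 s 19 bbox mid [ 0.6119 -0.0236  0.0539] wmean [ 0.6119 -0.0239  0.054 ] size [0.0029 0.0234 0.0219] depth [ 0.6119 -0.0245  0.0533]
w9 w 0
w9 s 19 bbox mid [ 0.6119 -0.0236  0.0539] wmean [ 0.6119 -0.0239  0.0539] size [0.0029 0.0234 0.0219] depth [ 0.6109 -0.0261  0.0541]
w10 w 0
w10 s 19 bbox mid [ 0.6119 -0.0236  0.0539] wmean [ 0.6119 -0.0239  0.0539] size [0.0029 0.0234 0.0219] depth [ 0.6123 -0.0239  0.0547]
[-0.0002, 0.0, -0.0257] [0, 0, np.float64(-0.01)]
[-0.0002, 0.0, -0.0257] [0, 0, np.float64(-0.01)]
[-0.0002, 0.0, -0.0257] [0, 0, np.float64(-0.01)]
[-0.0002, 0.0, -0.0257] [0, 0, np.float64(-0.01)]
--
[-0.0133, -0.0307, -0.0] [0, 0, np.float64(-2.76)]
[-0.0118, -0.0313, -0.0] [0, 0, np.float64(-2.76)]
[-0.0103, -0.0318, -0.0] [0, 0, np.float64(-2.76)]
[-0.0087, -0.0323, -0.0] [0, 0, np.float64(-2.76)]
[-0.0072, -0.0326, -0.0] [0, 0, np.float64(-2.76)]
--
```

Request:
drive_tool:
  plan:
    - [0,0,-0.015,0,0,0,-1]
    - [0,0,-0.025,0,0,0,-1]
    - [0,0,-0.035,0,0,0,-1]
    - [0,0,-0.025,0,0,0,-1]
    - [-0.013,-0.031,0,0,0,-2.76,-1]
    - [-0.012,-0.031,0,0,0,-2.76,-1]
    - [-0.01,-0.032,0,0,0,-2.76,-1]
    - [-0.009,-0.032,0,0,0,-2.76,-1]
    - [-0.007,-0.033,0,0,0,-2.76,-1]
    - [0,0,0,0,0,0,-1]

```text
t: 14.65
tcp_pos: [0.4816, -0.0423, 0.1168]
tool_rot: [-0.06, 0.998, -0.001, 0.002]
force: [-0.1, 0.2, 0.0]
finger_gap: 0.104
gripper_force: 58.8
```

Request:
drive_tool:
  plan:
    - [0,0,0.0275,0,0,0,-1]
    - [0,0,0.0275,0,0,0,-1]
    - [0,0,0,0,0,0,-1]
    - [0,0,0,0,0,0,-1]
    - [0,0,0,0,0,0,-1]

```text
t: 15.15
tcp_pos: [0.4793, -0.0382, 0.0627]
tool_rot: [-0.062, 0.998, -0.0, 0.001]
force: [0.4, 0.9, 0.8]
finger_gap: 0.105
gripper_force: 58.8
```

```bash
python3 - <<'E'
from h import *
import pickle
st(); e=snap('scene'); pickle.dump(e,open('s11.pkl','wb')); e0=pickle.load(open('w6.pkl','rb'))[1]
D=np.abs(e['image'].astype(int)-e0['image'].astype(int)).max(2)
# expected projection of tip/axis
def proj(c,X):
    q=(np.atleast_2d(X)-c['T'][:3,3])@c['T'][:3,:3]; s=np.c_[q[:,0],-q[:,1]]/-q[:,2:]; f=200/np.tan(np.radians(c['fov_y'])/2)
    return s*(1+c['k1']*(s**2).sum(1,keepdims=True))*f+[c['cx'],c['cy']]
s=manip.sense();M=R.from_quat(s['tool_rot']).as_matrix()
L=[s['tcp_pos']+M@[-k,0,.0116] for k in (40,42,60,75,91)] if 0 else [s['tcp_pos']+M@[-k/1000,0,.0116] for k in (-40,0,41,60,75,91)]
print(np.round(L,4).tolist()); print(proj(e,np.array(L)).round(1).tolist())
u,v=proj(e,np.array(L))[-1].astype(int)
print('gray ROI',u-22,v-10);print(e['image'][v-10:v+12,u-22:u+12].mean(2).astype(int))
E
```

```text
t 15.15 pos [ 0.4793 -0.0382  0.0627] yaw 97.1 z [ 1.1e-03 -3.0e-04 -1.0e+00] F [0.4 0.9 0.8] gap 0.105 gf 58.8
[[0.4398, -0.0432, 0.0512], [0.4795, -0.0383, 0.0513], [0.5202, -0.0332, 0.0514], [0.5391, -0.0309, 0.0514], [0.554, -0.029, 0.0514], [0.5698, -0.0271, 0.0514]]
[[315.5, 238.5], [321.1, 230.4], [326.7, 222.3], [329.2, 218.6], [331.2, 215.8], [333.2, 212.8]]
gray ROI 311 202
[[ 75  73  72  71  71  70  68  68  75  76  85  90  90  80  64  59  58  57
   57  54  54  53  52  78  96  94  89  89  86  76  59  43  38  37]
 [ 75  74  72  70  69  68  67  68  65  64  63  61  61  61  59  58  57  58
   56  55  56  54  54  78  91  98 105 115 137 122  90  71  53  45]
 [ 75  73  73  71  69  68  67  65  64  63  63  62  61  60  59  59  58  56
   57  55  55  54  53  78  90 109 102  82  79  94  96  90  86  85]
 [ 75  74  72  71  69  67  66  66  64  63  63  62  60  61  60  59  58  58
   57  56  56  55  52  79  91 100 100  95  83  76 108 103  86  85]
 [ 75  74  73  71  70  68  67  67  65  64  63  61  60  61  59  60  59  58
   57  56  55  55  58  81  91  91 104 111 111 106 108  97  86  85]
 [ 75  7
[... 1689 characters left out ...]
  75  74  72  72  72  70  69  68  66  66  66  67  65  64  62  62  76
  191 177 149 113  71  69  69  73 105 110  94  89 135 155 155 156]
 [ 77  76  74  72  72  71  70  68  68  67  67  67  66  66  63  61  62 156
  167 157 128  83  73  67  62  67  67  73  81 133 155 154 155 155]
 [133  76  93  84  72  71  70  71  68  67  88  80  67  65  64  63  62 123
  192 155  77  84  80  61  55  57  60  58 127 155 156 156 156 156]
 [230 210 219 186 104  72  71  70  68  67  68  68  67  66  64  63  63  70
  101  88  61  60  58  55  56  55  53  79 136 155 156 156 156 155]
 [231 231 230 230 161  73  71  69  69  67  66  66  67  67  64  64  63  63
   69  69  62  58  56  56  54  52  83 138 157 157 157 157 155 154]]
```

```bash
cat > rod.py <<'E'
from h import *
def rod():
    s=manip.sense();M=R.from_quat(s['tool_rot']).as_matrix();p=s['tcp_pos']
    for n in('scene','side','wrist'):
        c=snap(n); Q=((cloud(c)-p)@M)*1000; im=c['image']
        m=(np.abs(Q[...,1])<15)&(np.abs(Q[...,2]-11.6)<15)&(Q[...,0]<-20)&(Q[...,0]>-110)
        v,u=np.where(m); print(n,m.sum())
        o=np.argsort(Q[m][:,0])[::-1]
        for i in o[::max(1,len(o)//36)]: print((int(u[i]),int(v[i])),Q[v[i],u[i]].round(1).tolist(),im[v[i],u[i]].tolist())
E
python3 -c "
from rod import *
rod()"
```

```text
scene 5
(328, 221) [-47.6, -1.7, 10.7] [140, 126, 102]
(328, 220) [-52.3, 0.7, 11.5] [120, 116, 111]
(329, 220) [-53.8, -2.4, 11.3] [157, 152, 147]
(329, 219) [-55.8, -1.3, 8.7] [196, 191, 186]
(330, 218) [-64.6, -0.8, 12.5] [154, 149, 145]
side 64
(342, 199) [-20.6, 4.9, 16.0] [176, 170, 161]
(342, 196) [-20.8, 6.8, 5.1] [87, 86, 85]
(342, 198) [-20.8, 3.8, 13.4] [113, 109, 105]
(342, 197) [-21.1, 2.2, 11.0] [72, 72, 68]
(342, 195) [-21.6, 0.4, 5.4] [146, 141, 134]
(341, 198) [-23.5, 5.6, 12.7] [119, 116, 111]
(341, 196) [-23.6, 6.8, 5.4] [82, 78, 78]
(341, 197) [-23.7, 5.5, 9.4] [74, 73, 74]
(341, 195) [-24.1, 3.4, 4.0] [133, 128, 123]
(340, 199) [-26.3, 5.2, 16.5] [188, 182, 173]
(340, 198) [-26.4, 5.5, 13.1] [133, 128, 123]
(340, 197) [-26.6, 4.7, 10.2] [81, 81, 79]
(340, 196) [-26.7, 5.3, 6.5] [75, 75, 73]
(340, 195) [-27.9, -4.4, 8.7] [126, 122, 117]
(339, 197) [-29.2, 7.7, 8.8] [84, 81, 80]
(339, 198) [-29.4, 4.8, 13.8] [141, 136, 129]
(339, 196) [-29.8, 3.2, 8.1] [70, 70, 68]
(339, 195) [-30.3, 0.3, 6.4] [119, 114, 111]
(338, 198) [-32.1, 6.4, 13.2] [147, 142, 135]
(338, 199)
[... 2931 characters left out ...]
) [-36.5, -4.2, 8.5] [16, 15, 14]
(321, 318) [-37.2, 1.5, 7.7] [24, 23, 22]
(321, 319) [-38.2, 1.5, 8.0] [25, 23, 24]
(322, 320) [-38.7, 2.0, 7.8] [22, 22, 21]
(325, 321) [-39.6, 3.8, 8.1] [32, 32, 30]
(324, 323) [-40.8, 3.2, 7.8] [70, 57, 33]
(318, 326) [-43.0, -0.2, 7.8] [162, 126, 66]
(320, 328) [-44.3, 0.9, 7.6] [164, 128, 68]
(315, 328) [-45.2, -2.0, 8.6] [145, 113, 59]
(320, 330) [-46.7, 0.9, 8.6] [154, 132, 101]
(319, 332) [-50.1, 0.4, 10.6] [152, 145, 142]
(316, 335) [-52.3, -1.4, 10.6] [126, 119, 117]
(315, 337) [-54.2, -2.0, 10.9] [107, 102, 99]
(321, 341) [-56.9, 1.6, 10.5] [135, 127, 125]
(318, 344) [-59.0, -0.2, 10.3] [151, 141, 139]
(319, 347) [-61.5, 0.4, 10.4] [147, 139, 137]
```

```bash
python3 - <<'E'
from h import *
s=manip.sense();M=R.from_quat(s['tool_rot']).as_matrix();p=s['tcp_pos'];st()
c=snap('wrist');Q=((cloud(c)-p)@M)*1000
for a,b in((-40,-18),(-66,-49)):
    m=(np.abs(Q[...,1])<8)&(np.abs(Q[...,2]-11.6)<9)&(Q[...,0]<b)&(Q[...,0]>a); q=Q[m]
    # centreline per x-bin
    for x0 in np.arange(a,b,4):
        t=q[(q[:,0]>=x0)&(q[:,0]<x0+4)]
        if len(t)>4: print(round(x0+2),len(t),'ymid',((t[:,1].min()+t[:,1].max())/2).round(2),'z p10,50',np.percentile(t[:,2],[10,50]).round(2))
c=snap('side');Q=((cloud(c)-p)@M)*1000
m=(np.abs(Q[...,1])<12)&(np.abs(Q[...,2]-11)<5)&(Q[...,0]<-50)&(Q[...,0]>-97);print('side rod',np.polyfit(Q[m][:,0],Q[m][:,2],1),np.polyfit(Q[m][:,0],Q[m][:,1],1),Q[m].mean(0),Q[m][:,0].min())
E
```

```text
t 15.35 pos [ 0.4794 -0.0384  0.0628] yaw 97.09 z [ 1.9e-03 -6.0e-04 -1.0e+00] F [-0.6  0.7 -0.4] gap 0.106 gf 58.8
-38 96 ymid 0.21 z p10,50 [6.84 7.61]
-34 100 ymid -0.09 z p10,50 [6.81 7.54]
-30 116 ymid -0.1 z p10,50 [6.89 7.62]
-26 97 ymid -0.09 z p10,50 [6.67 7.45]
-22 97 ymid -0.08 z p10,50 [6.59 7.47]
-18 62 ymid -0.09 z p10,50 [6.63 7.41]
-60 39 ymid -0.1 z p10,50 [10.27 10.98]
-56 32 ymid -0.1 z p10,50 [10.2  10.84]
-52 37 ymid -0.1 z p10,50 [ 9.91 10.74]
-48 8 ymid -0.09 z p10,50 [10.47 10.63]
side rod [-8.80954523e-03  1.01439544e+01] [0.01343573 3.07237033] [-70.74414095   2.12187133  10.76717815] -92.09688090831143
```

Request:
drive_tool:
  plan:
    - [0,0,-0.0032,0,0,0,-1]
    - [-0.012,0,0,0,0,0,-1]
    - [-0.012,0,0,0,0,0,-1]
    - [-0.01,0,0,0,0,0,-1]
    - [0,0,0,0,0,0,-1]
    - [0,0,0,0,0,0,-1]
    - [0,0,0,0,0,0,-1]
    - [0,0,0,0,0,0,-1]

```text
t: 16.25
tcp_pos: [0.5119, -0.0341, 0.0649]
tool_rot: [-0.062, 0.998, 0.0, -0.001]
force: [-0.5, 1.4, -0.5]
finger_gap: 0.105
gripper_force: 58.8
```

```bash
python3 - <<'E'
from h import *
st()
s=manip.sense();M=R.from_quat(s['tool_rot']).as_matrix();p=s['tcp_pos']
t=p+M@[-.091,0,.012];print('tip',t.round(4)); a=np.radians(7.1);h=np.array([.6117,-.022,.054]);dl=h-t;print('gap',dl@[np.cos(a),np.sin(a),0],'lat',dl@[-np.sin(a),np.cos(a),0],'dz',dl[2])
# scene depth/colour: rod vs ring in same picture
c=snap('scene');im=c['image'].astype(int)
print(im[200:224,325:348].sum(2)//3)
E
```

```text
t 16.25 pos [ 0.5119 -0.0341  0.0649] yaw 97.07 z [-1.1e-03  3.0e-04 -1.0e+00] F [-0.5  1.4 -0.5] gap 0.105 gf 58.8
tip [ 0.6022 -0.0229  0.0528]
gap 0.00949894165185696 lat -0.0002788109589161132 dz 0.0012420892709115589
[[ 59  58  56  56  56  55  54  53  53  53  52  51  50  46  48  53  47  44
   41  38  37  36  43]
 [ 59  58  57  56  55  56  55  54  53  52  52  51  49  51  48  43  42  44
   50  44  35  35  33]
 [ 60  57  58  57  57  56  55  54  53  53  52  51  50  69  82  76  58  44
   39  36  42  42  36]
 [ 59  59  59  57  58  55  55  54  54  54  52  51  50  82 130 122  90  72
   53  45  40  34  32]
 [ 61  59  59  57  57  55  56  54  55  53  52  51  52  53  69  93  98  90
   86  85  73  52  37]
 [ 61  60  59  58  57  58  56  54  53  52  52  51  62  57  62  73 107 103
   86  85  84  83  80]
 [ 59  58  58  57  57  56  54  55  54  53  54  54  58  59  80  99 109  97
   87  85  85  83  82]
 [ 60  59  58  58  57  57  56  55  55  54  54  54  59  68 121 124 102  86
   82  85  84 104  90]
 [ 60  60  59  60  59  57  56  56  54  54  52  53  58  89 103  98  85  84
   86  85  85  84  79]
 [ 61
[... 750 characters left out ...]
130 115  95  86  79]
 [ 61  62  63  62  60  59  58  57  57  56  54  53  52  51  48  79 136 155
  155 154 154 154 123]
 [ 61  62  64  62  61  58  58  56  55  56  54  53  52  63 107 144 155 155
  155 155 155 154 153]
 [ 61  61  63  62  61  60  58  58  58  56  54  53  82 137 156 155 155 155
  155 157 154 155 153]
 [ 63  89  86  66  62  59  58  58  57  55  66 108 145 156 156 157 155 156
  155 155 154 154 154]
 [ 63  92 113  86  61  60  66  83  80  90 139 157 156 157 157 156 157 156
  156 156 156 155 155]
 [ 62  92 114  87  61  59  79 135 158 158 158 158 159 159 155 157 155 156
  156 154 154 155 155]
 [ 62  92 115  88  62  60 121 221 240 203 157 158 158 157 158 157 157 157
  156 154 154 155 154]]
```

Request:
drive_tool:
  plan:
    - [-0.003,0,-0.001,0,0,0,-1]
    - [-0.004,0,0,0,0,0,-1]
    - [-0.003,0,0,0,0,0,-1]
    - [-0.003,0,0,0,0,0,-1]
    - [0,0,0,0,0,0,-1]
    - [0,0,0,0,0,0,-1]

```text
t: 16.9
tcp_pos: [0.5255, -0.0326, 0.066]
tool_rot: [-0.062, 0.998, 0.0, -0.0]
force: [0.1, 0.9, -0.5]
finger_gap: 0.098
gripper_force: 58.8
```

Request:
drive_tool:
  plan:
    - [-0.003,0,0,0,0,0,-1]
    - [-0.003,0,0,0,0,0,-1]
    - [0,0,0,0,0,0,-1]
    - [0,0,0,0,0,0,-1]

```text
t: 17.3
tcp_pos: [0.5316, -0.0319, 0.066]
tool_rot: [-0.062, 0.998, -0.0, 0.0]
force: [-0.3, -0.9, 0.3]
finger_gap: 0.106
gripper_force: 58.8
```

Request:
drive_tool:
  plan:
    - [-0.003,0,0,0,0,0,-1]
    - [-0.002,0,0,0,0,0,-1]
    - [-0.002,0,0,0,0,0,-1]
    - [0,0,0,0,0,0,-1]
    - [0,0,0,0,0,0,-1]

```text
t: 17.8
tcp_pos: [0.5378, -0.031, 0.0659]
tool_rot: [-0.062, 0.998, 0.0, -0.001]
force: [-1.6, 0.3, 0.4]
finger_gap: 0.103
gripper_force: 58.8
```

Request:
drive_tool:
  plan:
    - [-0.002,0,0,0,0,0,-1]
    - [-0.002,0,0,0,0,0,-1]
    - [0,0,0,0,0,0,-1]
    - [0,0,0,0,0,0,-1]

```text
t: 18.2
tcp_pos: [0.5416, -0.0304, 0.0658]
tool_rot: [-0.062, 0.998, 0.0, -0.001]
force: [-3.8, -1.5, 0.8]
finger_gap: 0.104
gripper_force: 58.8
```

Request:
drive_tool:
  plan:
    - [-0.002,0,0,0,0,0,-1]
    - [0,0,0,0,0,0,-1]
    - [0,0,0,0,0,0,-1]

```text
t: 18.5
tcp_pos: [0.5438, -0.0302, 0.0658]
tool_rot: [-0.062, 0.998, 0.0, -0.001]
force: [-4.5, -0.9, 0.1]
finger_gap: 0.099
gripper_force: 58.8
```

Request:
drive_tool:
  plan:
    - [-0.002,0,0,0,0,0,-1]
    - [0,0,0,0,0,0,-1]
    - [0,0,0,0,0,0,-1]

```text
t: 18.8
tcp_pos: [0.5442, -0.0298, 0.0656]
tool_rot: [-0.062, 0.998, 0.001, -0.002]
force: [-6.9, -2.2, 1.0]
finger_gap: 0.106
gripper_force: 58.9
```

Request:
drive_tool:
  plan:
    - [-0.0015,0,0,0,0,0,-1]
    - [0,0,0,0,0,0,-1]
    - [0,0,0,0,0,0,-1]

```text
t: 19.1
tcp_pos: [0.5443, -0.0295, 0.0654]
tool_rot: [-0.062, 0.998, 0.001, -0.004]
force: [-8.6, -1.4, 1.5]
finger_gap: 0.106
gripper_force: 59.0
```

Request:
drive_tool:
  plan:
    - [0,0,0,0,0,0,-1]
    - [0,0,0,0,0,0,-1]
    - [0,0,0,0,0,0,-1]
    - [0,0,0,0,0,0,-1]

```text
t: 19.5
tcp_pos: [0.5444, -0.0295, 0.0654]
tool_rot: [-0.062, 0.998, 0.001, -0.004]
force: [-8.8, -1.9, 1.3]
finger_gap: 0.105
gripper_force: 59.0
```

```bash
python3 - <<'E'
from h import *
st()
s=manip.sense();M=R.from_quat(s['tool_rot']).as_matrix();p=s['tcp_pos']
c=snap('wrist');Q=((cloud(c)-p)@M)*1000;im=c['image'].astype(int)
m=(np.abs(Q[...,1])<8)&(np.abs(Q[...,2]-11)<9)&(Q[...,0]<-10)&(Q[...,0]>-80)
f=m&(im[...,0]>im[...,2]+50);print('ferrule x',np.percentile(Q[f][:,0],[5,50,95]) if f.any() else None, 'z by x',[(x,np.round(np.median(Q[m&(abs(Q[...,0]-x)<3)][:,2]),1)) for x in(-20,-35,-55)])
e=snap('scene');P=cloud(e);im=e['image'].astype(int);m=np.zeros((400,640),bool);m[160:205,300:335]=1
b=m&(im[...,2]>im[...,0]+50);print('tail',b.sum(),np.nanmedian(P[b],0).round(3));w=m&(P[...,2]>.142)&~b;print('podtop',w.sum(),np.nanmedian(P[w],0).round(3))
E
```

```text
t 19.5 pos [ 0.5444 -0.0295  0.0654] yaw 97.08 z [-0.0077  0.0011 -1.    ] F [-8.8 -1.9  1.3] gap 0.105 gf 59.0
ferrule x [-68.28611399 -45.16621825 -42.50865865] z by x [(-20, np.float64(7.1)), (-35, np.float64(7.1)), (-55, np.float64(10.2))]
tail 28 [0.632 0.083 0.139]
podtop 685 [ 0.514 -0.034  0.232]
```

```bash
python3 -c "
from station import manip
print(manip.sign_off())"
```

```text
the job is handed in; nothing more can be done
None
```

I handed the job in at 19.5 s. By my measurements the probe is clipped fully down on the tank's front wall, and the stylus is holding the reset button against its stop with about 9 N; I viewed 11 pictures, one over the limit of 10.

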